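Wind the lens washer and take off its cap of unknown thread hand

ROBOT

A 6-joint arm with a two-finger parallel gripper is mounted at the origin on the work surface. World frame = base frame: x ahead of the robot, y to its left, z up, the work surface at z = 0. Lengths are in m, angles in rad, forces in N, time in s.
With the tool pointing down it reaches from about 0.35 to 0.975 m from the base axis. Payload 4.9 kg.
Tool frame: the origin (TCP) lies on the centre line of the jaws, within the pads' length; the fingertips stand 14 mm ahead of it and the grasp point (between the pads) lies 5 mm behind it; y points along the fingers, z is the direction in which the jaws open and shut, and the axes are right-handed (so a half turn about y gives the same grasp; the last joint's range is limited). The gripper opens to 85 mm and grips with 20 to 120 N. Pads are 22 mm wide; open, the fingers measure 114 mm over their backs; the gripper's body (76 mm by 85 mm) begins 54 mm behind the grasp point. The pads swing forward as they close: fully open they stand 13 mm farther back than shut.
Start: joints at [-1.421, 0.053, 1.613, -0, 1.476, -0.119], TCP at [0.166, -0.603, 0.245] pointing down, gripper open.
Joint ranges: [-3.01, 3.01], [-1.01, 2.22], [0.06, 2.58], [-1.02, 4.17], [0.09, 2.62], [-3.14, 3.14]. Speed limits (rad/s): [2.57, 2.57, 3.14, 3.14, 3.14, 3.14].

INTERFACE

Orientations are given as a rotation vector (axis times angle).
In Python, from station import ctrl gives the robot as it stands.
- The arm moves only by the tool servo_tool, never from a script. Its arguments are lists of equal length, an entry for each row: "delta_pos": the shift along the tool's x, y, z in m, a list of three; "dr": the turn, a rotation vector about the tool's x, y, z in degrees, a list of three; "grip": the opening, from 0 (shut) to 1 (fully open). In form: {"delta_pos": [[x, y, z], ...], "dr": [[rx, ry, rz], ...], "grip": [grip, ...]}. A call has 1 to 5 rows; each row shifts and turns the pose as measured when the row begins, along the tool's axes as they then stand; what a row does not reach is not made up. A row lasts 1/8 s, in which the tool goes at most 62.5 mm and 10.7 degrees, less where a joint would pass 70% of its speed; a pose out of reach is approached as far as the arm can. A call is refused whole if a number of a shift passes 0.0625 or a number of a turn 10.7, either way. A call with a gripper value outside its range is refused whole. The fingers move at their own pace and stop on an object; "grip_force" is the grip in N (left out, the last holds). Time passes only in rows, so rows that do not move let the fingers close. It gives the time, the measured TCP pose, the force and the opening at its end, in the units of the state.
- ctrl.get_obs(): the state, without advancing time (a new reading comes with each control period).
- ctrl.get_image(name): name is "scene" or "top"; returns the picture (480x640x3 uint8, red, green, blue); there is no depth.
- ctrl.camera_params(name): a dict with "fovy" (degrees; the focal length in pixels is half the picture's height over the tangent of half this angle, whatever the lens; pixels are square), "cx", "cy" (the principal point, pixels), "k1" (the pictures are not rectified: a ray, as slopes to the right and down, at radius r is drawn at 1 + k1 r^2 times it, then the intrinsics apply), "eye" and "rotation" of the camera in the world. Camera axes: x right, y down, z forward; pixel columns grow to the right and rows downward; lengths in m; the calibration is good to about 2 mm. A picture is of the moment at which its call begins. camera_params takes no time and is no camera call.
- ctrl.finish_job(): hands the job in, once; it reports no verdict.
Trained networks look in the newest picture that a camera, given by its name, has taken for a name from the list of things; names that differ only in an ending like _2 or _b are one class to them, and where a whole thing is asked for, a point or a joint stands for the part that bears it (a point fixed in the world has none). Each returns a list of dicts, best first, with "score" (0 to 1); they miss things now and then, are a little off and sometimes report something else, mostly with a low value. They report only what shows in the picture. A call takes as long as a camera call. They do not tell look-alikes from the thing itself.
- ctrl.masks_of(camera, label): "pixels" (480x640 bool, what is visible of it) and "extent" ([left, top, right, bottom] in pixels, round what is visible of it).
The state is a dict: "t": time; "q": joint angles; "dq": joint speeds; "effort": joint torques, N m; "tool_pos": TCP position; "tool_rot": TCP orientation; "contact_force": force on the tool from outside, world axes, zero at the start; "wrist_torque": the same for the moment, N m; "opening": finger opening in m.
Only numpy, scipy, OpenCV 4.12 (cv2) and the standard library are available. Lean on these libraries where they do the work, as an engineer would, in place of code of your own. Each camera call takes 0.05 s, during which the arm holds its last target.

TASK

Give the contact-lens washer on the mint organiser its rinse: wind its hand wheel clockwise (seen from above) a full turn until it meets its stop, then twist the washer's cap loose and take it off. Nothing shows whether the cap has a right-hand or a left-hand thread, so if it will not turn one way, try the other; do not force it up before it has turned free. Finish still holding the cap in the gripper, upright and still, some ten centimetres above where it sat, and leave the things standing around where they are.

Things in the scene. Friction and masses are not known exactly. Their poses are not given: they have to be found in the camera images.
- organiser: Mint plastic organiser fixed on the counter: 280 deep (its x) x 720 wide (its y) x 80 high, flat top, a slightly tilted-out drawer in its front (leave it). Origin: centre of its underside.
- washer: White contact-lens washer, fixed on the organiser's top. Base plate 86 (its x) x 210 (its y) x 22 high. A round tub (diameter 60, rim 62 above the washer's underside) stands on it at y = -60 and carries the cap; the hand wheel lies at y = +60. Origin: centre of the base's underside; z up.
- tub_mouth (a point): Centre of the tub's rim, 62 above the washer's underside; the tub's axis is vertical through it.
- wheel_axis (a point): Point on the hand wheel's vertical axis at the level of the wheel's upper face, 40 above the washer's underside. The wheel is a grey disc of diameter 84, 10 thick.
- wheel (a joint): Turn of the hand wheel in rad, growing clockwise seen from above. Starts between 0 and 0.5; hard stop at 7.0. It turns with light friction (about 0.04 N m) and stays where it is left.
- crank_grip (a point): Point on the axis of the wheel's upright crank peg, 28 above the wheel's upper face. The peg is a cylinder of diameter 14, standing 42 above the wheel's face, 30 from the wheel's axis; it spins freely in the wheel, so it can be held while it is led round in a circle.
- cap: Loose white cap, 50 g, on the tub. Origin: centre of the underside of a lug bar (40 long along its x, 8 wide, 8 high) hidden in the tub; above it a centring boss of diameter 43 from 19 to 26, a flange of diameter 58 from 26 to 32 and a round ribbed knob of diameter 38 from 32 to 62 . Seated, the origin is 26 below the rim and its x lies along the washer's x; z up.
- cap_knob (a point): Centre of the cap's knob, 52 above the cap's origin. Short quarter-turn thread: the tightening way meets a hard stop after 0.2 to 0.35 rad; the loosening way turns lightly at constant height, is free to lift straight up once turned 0.95 rad, and stops at 1.15 rad. Either clockwise or anticlockwise is the loosening way, from case to case. Until free, lugs hold the cap down.
- swab_jar: Bystander: open clear plastic jar of cotton swabs, diameter 62, height 78 with the swabs (mm). Origin: centre of its underside.
- brush_stand: Bystander: white ceramic toothbrush stand, diameter 72, with two brushes standing up to 175 high (mm). Origin: centre of its underside.
- cream_jar: Bystander: closed cream jar, diameter 62, height 48 (mm). Origin: centre of its underside.
- tumbler: Bystander: plastic tumbler, diameter 66, height 85 (mm). Origin: centre of its underside.
- comb: Bystander: grey plastic comb, 170 long, 36 wide, 5 thick, lying on the far strip of the organiser's top (mm). Origin: centre of its underside.
- soap_dish: Bystander: ceramic soap dish 90 x 130 with a bar of soap, height 30, on the counter in front to the robot's right (mm). Origin: centre of its underside.
There are look-alikes about, which are no part of the job. What is shaped like the cap but black, blue or pink is not meant.

How it is judged:
By the outcome, as a careful person would: the job done as asked, in the order asked, and still so for the second after the job is handed in, while the arm keeps its last pose, push and grip.
It also fails if it takes over 61 s, if anything falls off the work surface, if the arm or the gripper's body presses on something with over 40 N, if the wrist force passes 120 N, or if a joint passes its speed limit or range.

## Working session

There is one attempt and no reset: what is moved stays moved. The work goes in short steps, Python scripts to look and compute and a tool call to move; the robot and the scene stay as the last step left them, time stands still between calls to the robot, and variables do not carry over. Pictures are saved under pics/ and viewed, and the job is handed in when it is done.

Besides the shell and the picture viewer there is one more tool, called after "Call:" by a JSON object that holds its "method" and its "body", one argument or row to a line. servo_tool: Moves the arm, as the interface text tells. Its arguments: {"type":"object","properties":{"delta_pos":{"type":"array","items":{"type":"array","items":{"type":"number"}}},"dr":{"type":"array","items":{"type":"array","items":{"type":"number"}}},"grip":{"type":"array","items":{"type":"number"}},"grip_force":{"type":"number"}},"required":["delta_pos","dr","grip"]}

```bash
ls; mkdir -p pics; python3 - <<'E'
from station import ctrl
import cv2
for n in("scene","top"):
    im=ctrl.get_image(n); cv2.imwrite(f"pics/{n}0.png",im[:,:,::-1]); print(n,ctrl.camera_params(n))
print(ctrl.get_obs())
E
```

```text
pics
scene {'fovy': 56.552697130276755, 'cx': 319.00992421605633, 'cy': 239.9208413120975, 'k1': -0.011203335402282024, 'eye': array([ 1.24911048, -0.15690222,  1.04650083]), 'rotation': array([-1.94950652, -1.72068235,  0.5558686 ])}
top {'fovy': 44.31453375172873, 'cx': 317.50261468696357, 'cy': 231.1956235510225, 'k1': 0.03757041304333518, 'eye': array([ 0.43555558, -0.0571389 ,  1.52697558]), 'rotation': array([-2.16745061,  2.16139101, -0.13211967])}
{'t': 0.1, 'q': array([-1.42100592e+00,  5.32850930e-02,  1.61418281e+00, -4.85001566e-06,
        1.47598675e+00, -1.19004017e-01]), 'dq': array([ 0.00074113, -0.00244785, -0.00436937, -0.00129752,  0.00066303,
        0.00034575]), 'effort': array([-6.65273292e-04, -3.94902778e+01, -3.71362495e+01, -1.26393998e-04,
        3.89614303e-03, -7.84094624e-06]), 'tool_pos': array([ 0.16589563, -0.60201532,  0.24417389]), 'tool_rot': array([-0.28097772,  2.07973714, -2.07583373]), 'contact_force': array([-0.47980347, -0.17145464,  0.50592112]), 'wrist_torque': array([ 0.02764049,  0.03690927, -0.03799265]), 'opening': 0.08554297476086777}
```

View pics/scene0.png

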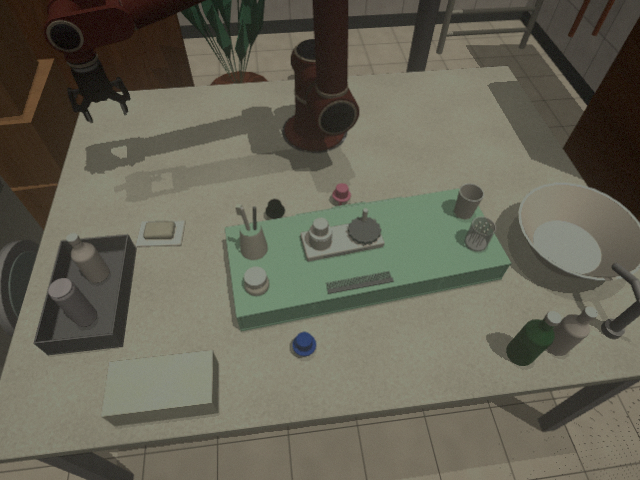

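View pics/top0.png

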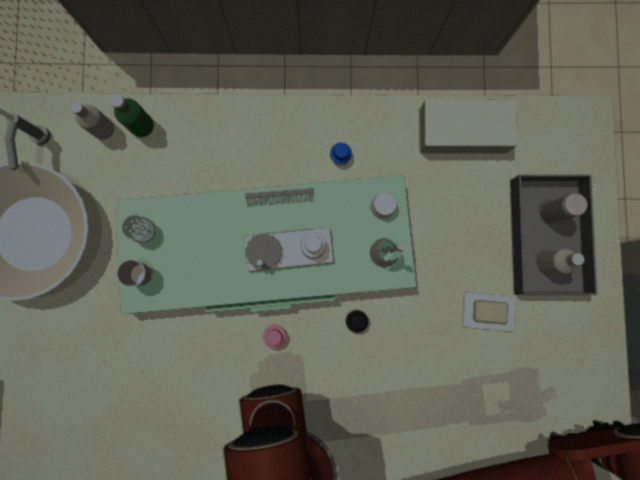

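```bash
python3 - <<'E'
from station import ctrl
import numpy as np
for n in("scene","top"):
    for l in ("washer","wheel","crank_grip","cap"):
        for m in ctrl.masks_of(n,l)[:4]:
            p=np.argwhere(m["pixels"]); print(n,l,round(m["score"],2),np.round(m["extent"]),p.mean(0)[::-1].round(1),len(p))
E
```

```text
scene washer 0.82 [303. 209. 384. 261.] [344.8 238.6] 2340
scene wheel 0.61 [345. 208. 386. 245.] [364.3 228.5] 752
scene crank_grip 0.51 [362. 210. 368. 222.] [364.8 214. ] 57
scene cap 0.81 [268. 200. 289. 219.] [275.3 209. ] 262
scene cap 0.68 [333. 186. 352. 204.] [341.5 192.9] 279
scene cap 0.65 [310. 215. 332. 239.] [320.5 229.2] 407
top washer 0.89 [248. 230. 334. 268.] [283.7 250.5] 2507
top wheel 0.96 [241. 234. 280. 266.] [262.8 251.2] 982
top crank_grip 0.59 [257. 259. 264. 265.] [260.4 262.8] 30
top cap 0.94 [330. 143. 352. 168.] [340.3 153.4] 369
top cap 0.82 [302. 233. 325. 260.] [312.5 244.6] 457
top cap 0.71 [345. 310. 370. 335.] [356.6 321.1] 427
top cap 0.68 [458. 292. 517. 333.] [488.6 311.5] 1769
```

The only white cap-shaped thing on the washer is at scene (320,229) / top (313,245). Possible confusions in the top view are black (357,321), pink (275,337), blue (341,153) and the white cream jar (385,205). I'll check a close crop and project the points.

```bash
cat > h.py <<'E'
import numpy as np, cv2
from scipy.spatial.transform import Rotation as R
from station import ctrl
def cam(n):
    p=ctrl.camera_params(n); f=240/np.tan(np.radians(p["fovy"]/2)); return p,f,R.from_rotvec(p["rotation"]).as_matrix()
def proj(n,X):
    p,f,M=cam(n); c=(np.atleast_2d(X)-p["eye"])@M
    s=c[:,:2]/c[:,2:]; s=s*(1+p["k1"]*(s**2).sum(1,keepdims=True)); return s*f+[p["cx"],p["cy"]]
def ray(n,uv):
    p,f,M=cam(n); d=(np.array(uv,float)-[p["cx"],p["cy"]])/f; s=d.copy()
    for _ in range(20): s=d/(1+p["k1"]*(s@s))
    v=M@np.array([s[0],s[1],1]); return p["eye"],v
def at(n,uv,z):
    e,v=ray(n,uv); return e+v*(z-e[2])/v[2]
def tri(a,b):
    (e1,v1),(e2,v2)=ray("scene",a),ray("top",b); v1=v1/np.linalg.norm(v1);v2=v2/np.linalg.norm(v2)
    t=np.linalg.lstsq(np.c_[v1,-v2],e2-e1,rcond=None)[0]; P,Q=e1+t[0]*v1,e2+t[1]*v2
    return (P+Q)/2,np.linalg.norm(P-Q)
E
python3 - <<'E'
from h import *
s=cv2.imread("pics/scene0.png");t=cv2.imread("pics/top0.png")
a=cv2.resize(s[195:270,290:400],None,fx=7,fy=7,interpolation=cv2.INTER_CUBIC)
b=cv2.resize(t[222:282,235:345],None,fx=7,fy=7,interpolation=cv2.INTER_CUBIC)
cv2.imwrite("pics/cs.png",a);cv2.imwrite("pics/ct.png",b)
for n,uv,z in [("scene",(364.3,231),.12),("top",(262.8,251.2),.12),("top",(312.5,244.6),.165),("scene",(320.5,229.2),.165),("top",(260.4,262.8),.155),("scene",(364.8,214),.15)]: print(n,uv,at(n,uv,z).round(4))
E
```

```text
scene (364.3, 231) [0.5547 0.0632 0.12  ]
top (262.8, 251.2) [0.5509 0.0654 0.12  ]
top (312.5, 244.6) [ 0.5629 -0.0535  0.165 ]
scene (320.5, 229.2) [ 0.5698 -0.0555  0.165 ]
top (260.4, 262.8) [0.521  0.0676 0.155 ]
scene (364.8, 214) [0.522  0.0679 0.15  ]
```

View pics/cs.png

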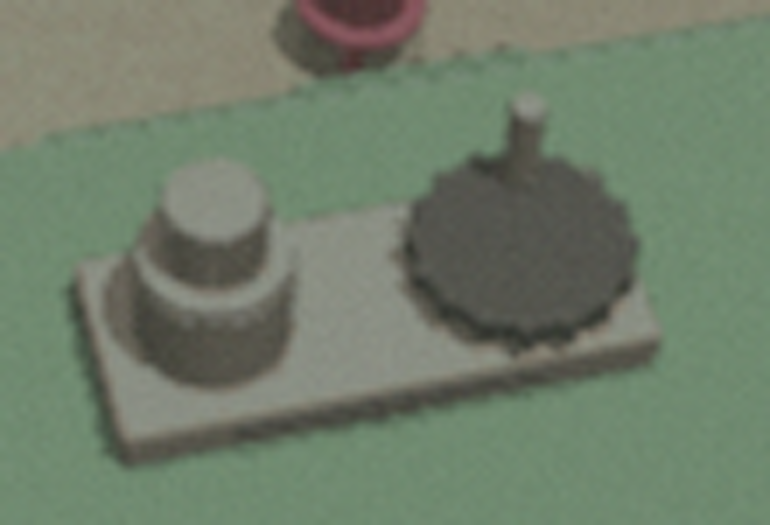

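View pics/ct.png

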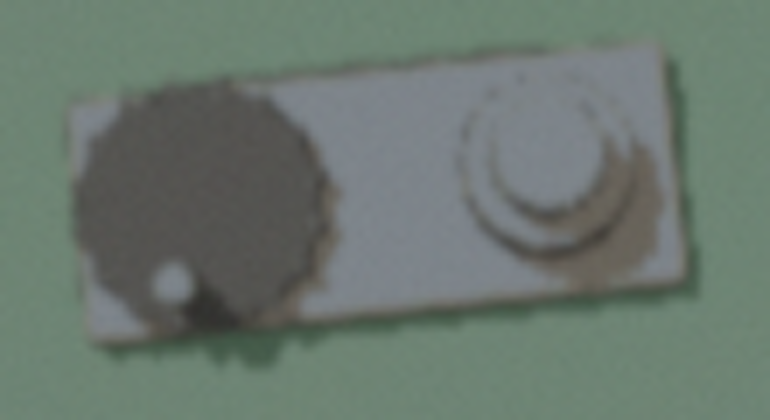

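The white cap on the washer and its gray wheel are clear in both crops: knob top at scene (320.5,223) / top (313,245), peg top at scene (365,209.6) / top (259.3,262). I'll fit the washer pose from these.

```bash
python3 - <<'E'
from h import *
from scipy.optimize import least_squares
S=lambda u,v:((u+.5)/7-.5+290,(v+.5)/7-.5+195)
T=lambda u,v:((u+.5)/7-.5+235,(v+.5)/7-.5+222)
def model(p):
    x,y,a,ph=p; c,s=np.cos(a),np.sin(a)
    W=lambda X:np.array([x+c*X[0]-s*X[1],y+s*X[0]+c*X[1],.08+X[2]])
    knob=W((0,-.06,.098));wh=W((0,.06,.04));peg=W((.03*np.cos(ph),.06+.03*np.sin(ph),.082))
    cs=[W((sx*.043,sy*.105,.022)) for sx,sy in((1,1),(1,-1),(-1,-1),(-1,1))]
    return knob,wh,peg,cs
obs=[("scene",S(216,200),0),("scene",S(521,250),1),("scene",S(528,104),2),("top",T(550,165),0),("top",T(202,205),1),("top",T(173,283),2)]
ct=[T(70,100),T(662,43),T(685,285),T(92,340)]
cc=[S(655,340),S(125,440),S(80,268)]
def res(p):
    k=model(p); r=[]
    for n,uv,i in obs: r+=list(proj(n,k[i])[0]-uv)
    for i in range(4): r+=list(proj("top",k[3][i])[0]-ct[i])
    for i,j in ((0,0),(1,1),(2,2)): r+=list(proj("scene",k[3][i])[0]-cc[j])
    return np.array(r)
f=least_squares(res,[.557,.005,.07,3.1],loss="soft_l1")
print(f.x, np.degrees(f.x[2])); print(res(f.x).reshape(-1,2).round(1))
k=model(f.x)
for a in k[:3]: print(a.round(4))
for o,i in ((obs[0],obs[3]),(obs[1],obs[4]),(obs[2],obs[5])): print("tri",tri(o[1],i[1]))
# organiser mask poses of bystanders
o=ctrl.get_obs();M=R.from_rotvec(o["tool_rot"]).as_matrix();print(M.round(3))
for l,z in (("brush_stand",.1),("cream_jar",.128),("tumbler",.16),("swab_jar",.158)):
    m=ctrl.masks_of("top",l)[0]; e=m["extent"]; print(l,m["score"],at("top",((e[0]+e[2])/2,(e[1]+e[3])/2),z).round(3))
E
```

```text
[0.55697431 0.00467465 0.09798741 2.90008855] 5.61426476936839
[[-0.   0.7]
 [ 0.5 -0.4]
 [ 0.5  1.4]
 [ 0.  -1. ]
 [-0.2  0.3]
 [ 0.4  0.4]
 [-0.7  0.1]
 [ 0.8  0.1]
 [ 1.   0.6]
 [-1.   1.1]
 [ 1.8  0.7]
 [-0.8  0.7]
 [-1.1 -0.7]]
[ 0.5628 -0.055   0.178 ]
[0.5511 0.0644 0.12  ]
[0.5214 0.0687 0.162 ]
tri (array([ 0.56050489, -0.0548528 ,  0.1776623 ]), np.float64(0.00038749387084150653))
tri (array([0.5517303 , 0.06351414, 0.11915481]), np.float64(0.0009455492763845089))
tri (array([0.521793 , 0.0678819, 0.1681722]), np.float64(0.002175327560018501))
[[-0.964 -0.     0.266]
 [-0.266  0.    -0.964]
 [ 0.    -1.    -0.   ]]
brush_stand 0.79 [ 0.554 -0.234  0.1  ]
cream_jar 0.84 [ 0.662 -0.222  0.128]
tumbler 0.89 [0.5   0.363 0.16 ]
swab_jar 0.66 [0.597 0.353 0.158]
```

```bash
cat >> h.py <<'E'
def frame(psi):
    c,s=np.cos(psi),np.sin(psi); z=np.array([c,s,0]);y=np.array([0,0,-1.]); return np.c_[np.cross(y,z),y,z]
def plan(wps,pose=None):
    """wps: list of (pos,psi deg); one row each"""
    if pose is None:
        o=ctrl.get_obs(); P,M=o["tool_pos"],R.from_rotvec(o["tool_rot"]).as_matrix()
    else: P,M=pose
    dp,dr=[],[]
    for p,psi in wps:
        F=frame(np.radians(psi)); d=M.T@(np.array(p)-P); r=np.degrees(R.from_matrix(M.T@F).as_rotvec())
        dp.append(d.round(4).tolist()); dr.append(r.round(1).tolist())
        P,M=np.array(p),F
    print("delta_pos",dp,"\ndr",dr)
def line(p1,psi1,n,m=5):
    o=ctrl.get_obs(); P=o["tool_pos"]; z=R.from_rotvec(o["tool_rot"]).as_matrix()[:,2]; a=np.degrees(np.arctan2(z[1],z[0]))
    w=[(P+(np.array(p1)-P)*i/n,a+(psi1-a)*i/n) for i in range(1,n+1)]
    plan(w[:m])
def st():
    o=ctrl.get_obs(); M=R.from_rotvec(o["tool_rot"]).as_matrix()
    print("t",round(o["t"],2),"pos",o["tool_pos"].round(4),"psi",np.degrees(np.arctan2(M[1,2],M[0,2])).round(1),"F",o["contact_force"].round(1),"T",o["wrist_torque"].round(2),"op",round(o["opening"],4),"q",o["q"].round(2))
E
python3 -c "
from h import *
line((.521,.068,.30),0,14)"
```

```text
delta_pos [[-0.0372, -0.0039, -0.0394], [-0.0407, -0.0039, -0.0358], [-0.0438, -0.0039, -0.0319], [-0.0466, -0.0039, -0.0277], [-0.049, -0.0039, -0.0232]] 
dr [[-0.0, -5.3, -0.0], [0.0, -5.3, 0.0], [0.0, -5.3, 0.0], [0.0, -5.3, 0.0], [0.0, -5.3, 0.0]]
```

Call:
{"method": "servo_tool", "body": {
  "delta_pos": [
    [-0.037,-0.004,-0.039],
    [-0.041,-0.004,-0.036],
    [-0.044,-0.004,-0.032],
    [-0.047,-0.004,-0.028],
    [-0.049,-0.004,-0.023]
  ],
  "dr": [
    [0,-5.3,0],
    [0,-5.3,0],
    [0,-5.3,0],
    [0,-5.3,0],
    [0,-5.3,0]
  ],
  "grip": [1,1,1,1,1],
  "grip_force": 30
}}

```text
t: 1.32
tool_pos: [0.2941, -0.3583, 0.2653]
tool_rot: [-0.693, 1.789, -1.79]
contact_force: [0.9, -0.4, 0.0]
opening: 0.0855
```

```bash
python3 -c "
from h import *
st();line((.521,.068,.30),0,10)"
```

```text
t 1.32 pos [ 0.2941 -0.3583  0.2653] psi -47.6 F [ 0.9 -0.4  0. ] T [-0.02  0.03 -0.01] op 0.0855 q [-1.04 -0.36  1.95  0.    1.55 -0.21]
delta_pos [[-0.0455, -0.0034, -0.0162], [-0.0467, -0.0035, -0.0124], [-0.0475, -0.0035, -0.0084], [-0.0481, -0.0035, -0.0045], [-0.0483, -0.0035, -0.0005]] 
dr [[-0.0, -4.8, -0.1], [0.0, -4.8, 0.0], [0.0, -4.8, 0.0], [0.0, -4.8, 0.0], [0.0, -4.8, 0.0]]
```

Call:
{"method": "servo_tool", "body": {
  "delta_pos": [
    [-0.046,-0.004,-0.016],
    [-0.047,-0.004,-0.012],
    [-0.048,-0.004,-0.008],
    [-0.048,-0.004,-0.004],
    [-0.048,-0.004,0]
  ],
  "dr": [
    [0,-4.8,0],
    [0,-4.8,0],
    [0,-4.8,0],
    [0,-4.8,0],
    [0,-4.8,0]
  ],
  "grip": [1,1,1,1,1]
}}

```text
t: 1.95
tool_pos: [0.411, -0.1371, 0.2877]
tool_rot: [-0.99, 1.491, -1.501]
contact_force: [0.2, -0.7, 0.7]
opening: 0.0854
```

```bash
python3 -c "
from h import *
st();line((.521,.068,.28),0,5)"
```

```text
t 1.95 pos [ 0.411  -0.1371  0.2877] psi -22.8 F [ 0.2 -0.7  0.7] T [-0.02 -0.02 -0.01] op 0.0854 q [-0.49 -0.46  1.98  0.    1.61 -0.1 ]
delta_pos [[-0.0463, 0.0015, 0.0043], [-0.0459, 0.0015, 0.008], [-0.0451, 0.0015, 0.0117], [-0.044, 0.0015, 0.0152], [-0.0426, 0.0015, 0.0187]] 
dr [[-0.4, -4.6, 0.0], [0.0, -4.6, 0.0], [0.0, -4.6, 0.0], [0.0, -4.6, 0.0], [0.0, -4.6, 0.0]]
```

Call:
{"method": "servo_tool", "body": {
  "delta_pos": [
    [-0.046,0.002,0.004],
    [-0.046,0.002,0.008],
    [-0.045,0.002,0.012],
    [-0.044,0.002,0.015],
    [-0.043,0.002,0.019]
  ],
  "dr": [
    [-0.4,-4.6,0],
    [0,-4.6,0],
    [0,-4.6,0],
    [0,-4.6,0],
    [0,-4.6,0]
  ],
  "grip": [1,1,1,1,1]
}}

```text
t: 2.58
tool_pos: [0.5229, 0.0767, 0.2799]
tool_rot: [-1.215, 1.191, -1.201]
contact_force: [-0.2, -0.6, 0.9]
opening: 0.0852
```

```bash
python3 -c "
from h import *
st();line((.521,.068,.18),0,3)"
```

```text
t 2.58 pos [0.5229 0.0767 0.2799] psi 1.0 F [-0.2 -0.6  0.9] T [-0.04 -0.03 -0.02] op 0.0852 q [ 0.01 -0.2   1.8  -0.    1.54 -0.01]
delta_pos [[0.0028, 0.0333, -0.0009], [0.0029, 0.0333, -0.0007], [0.0029, 0.0333, -0.0006]] 
dr [[-0.3, 0.3, 0.2], [0.0, 0.3, 0.0], [0.0, 0.3, 0.0]]
```

Call:
{"method": "servo_tool", "body": {
  "delta_pos": [
    [0.004,0.033,-0.001],
    [0.004,0.034,-0.001],
    [0.001,0.03,0],
    [0,0,0]
  ],
  "dr": [
    [-0.3,0.9,0.2],
    [0,0,0],
    [0,0,0],
    [0,0,0]
  ],
  "grip": [1,1,1,1]
}}

```text
t: 3.08
tool_pos: [0.5226, 0.0714, 0.1814]
tool_rot: [-1.211, 1.202, -1.203]
contact_force: [0.7, -0.0, 0.3]
opening: 0.0854
```

```bash
python3 -c "
from h import *
st();line((.521,.068,.144),0,2)
s=ctrl.get_image('scene');t=ctrl.get_image('top')
a=cv2.resize(s[150:270,290:440],None,fx=5,fy=5,interpolation=cv2.INTER_CUBIC)
cv2.imwrite('pics/a1.png',a[:,:,::-1])
print(proj('scene',[[.521,.068,.162]]),proj('scene',[ctrl.get_obs()['tool_pos']+[0,0,-.014]]))
"
```

```text
t 3.08 pos [0.5226 0.0714 0.1814] psi 0.5 F [ 0.7 -0.   0.3] T [-0.01  0.03  0.01] op 0.0854 q [-0.01 -0.14  1.9   0.    1.37 -0.01]
delta_pos [[0.0017, 0.0187, -0.0009], [0.0017, 0.0187, -0.0008]] 
dr [[-0.1, 0.3, -0.1], [0.0, 0.3, 0.0]]
[[365.1845632  210.72970866]] [[367.08370149 209.45961848]]
```

View pics/a1.png

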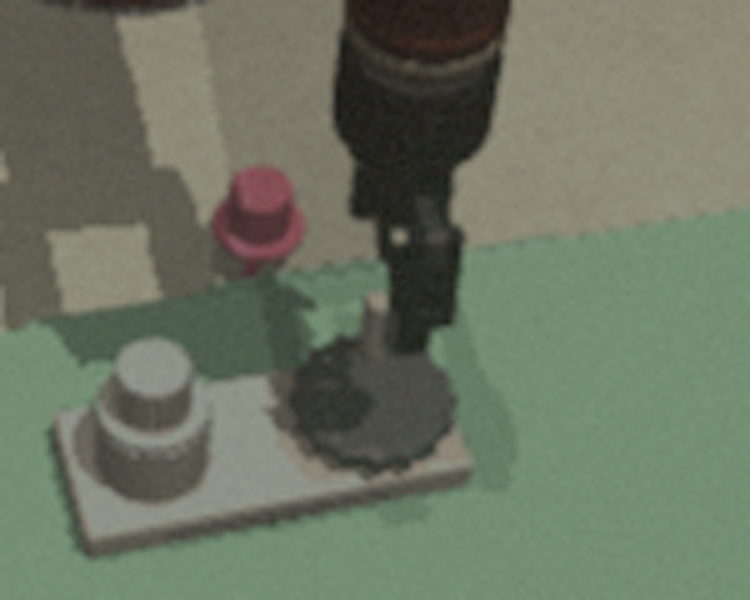

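```bash
python3 -c "
from h import *
P=ctrl.get_obs()['tool_pos']
print(proj('scene',[P+[.042,0,-.0],P+[.057,0,-.0],P+[.057,.011,0],P+[.057,-.011,0],P+[.057,0,.1]]))
t=ctrl.get_image('top')
a=cv2.resize(t[200:300,200:350],None,fx=5,fy=5,interpolation=cv2.INTER_CUBIC)
cv2.imwrite('pics/a2.png',a[:,:,::-1])
print(proj('top',[P+[.057,.011,0],P+[.057,-.011,0],P+[-.057,0,0],P]))
"
```

```text
[[370.85267576 218.5558259 ]
 [372.04219262 223.21587746]
 [376.3964677  222.80403253]
 [367.68018148 223.62847937]
 [376.68443572 195.9888225 ]]
[[253.0963816  235.41058226]
 [262.72344391 235.43980118]
 [257.17938257 285.45767295]
 [257.55088983 260.3124643 ]]
```

View pics/a2.png

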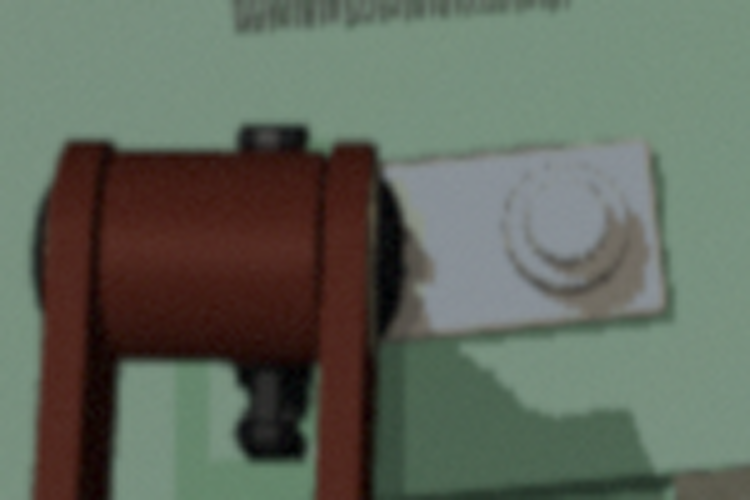

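Call:
{"method": "servo_tool", "body": {
  "delta_pos": [
    [0.003,0.018,-0.001],
    [0.001,0.019,0],
    [0,0,0],
    [0,0,0],
    [0,0,0]
  ],
  "dr": [
    [0,0.5,0],
    [0,0,0],
    [0,0,0],
    [0,0,0],
    [0,0,0]
  ],
  "grip": [1,1,0.1,0.1,0.1],
  "grip_force": 30
}}

```text
t: 3.85
tool_pos: [0.5264, 0.0669, 0.1495]
tool_rot: [-1.197, 1.199, -1.216]
contact_force: [0.6, -0.1, 0.1]
opening: 0.0322
```

```bash
python3 -c "
from h import *
st()"
```

```text
t 3.85 pos [0.5264 0.0669 0.1495] psi -0.1 F [ 0.6 -0.1  0.1] T [-0.03 -0.03  0.04] op 0.0322 q [-0.01 -0.1   1.93  0.    1.3  -0.01]
```

Call:
{"method": "servo_tool", "body": {
  "delta_pos": [
    [-0.001,0.005,-0.005],
    [0,0,0],
    [0,0,0],
    [0,0,0]
  ],
  "dr": [
    [0.7,0,0.2],
    [0,0,0],
    [0,0,0],
    [0,0,0]
  ],
  "grip": [0.05,0.05,0.05,0.05]
}}

```text
t: 4.35
tool_pos: [0.5196, 0.0683, 0.1455]
tool_rot: [-1.188, 1.195, -1.217]
contact_force: [0.6, 0.4, -0.8]
opening: 0.0127
```

```bash
python3 -c "
from h import *
st()"
```

```text
t 4.35 pos [0.5196 0.0683 0.1455] psi -0.0 F [ 0.6  0.4 -0.8] T [ 0.03  0.22 -0.03] op 0.0127 q [-0.01 -0.12  1.95  0.01  1.29 -0.02]
```

```bash
cat >> h.py <<'E'
def circ(cx,cy,step,n=5,r=.03,z=.145):
    st(); o=ctrl.get_obs(); d=o["tool_pos"][:2]-[cx,cy]; a=np.degrees(np.arctan2(d[1],d[0])); print("phi",a.round(1),"r",np.hypot(*d).round(4))
    w=[]
    for i in range(1,n+1):
        b=np.radians(a-step*i); w.append(((cx+r*np.cos(b),cy+r*np.sin(b),z),0))
    plan(w)
E
python3 -c "
from h import *
circ(.550,.0643,15)"
```

```text
t 4.35 pos [0.5196 0.0683 0.1455] psi -0.0 F [ 0.6  0.4 -0.8] T [ 0.03  0.22 -0.03] op 0.0127 q [-0.01 -0.12  1.95  0.01  1.29 -0.02]
phi 172.5 r 0.0306
delta_pos [[-0.0075, 0.0006, 0.0026], [-0.0068, 0.0, 0.0039], [-0.0055, 0.0, 0.0055], [-0.0039, 0.0, 0.0068], [-0.002, 0.0, 0.0076]] 
dr [[-1.3, -0.0, -0.3], [0.0, 0.0, 0.0], [0.0, 0.0, 0.0], [0.0, 0.0, 0.0], [0.0, 0.0, 0.0]]
```

Call:
{"method": "servo_tool", "body": {
  "delta_pos": [
    [-0.0075,0.0005,0.0025],
    [-0.007,0,0.004],
    [-0.0055,0,0.0055],
    [-0.004,0,0.007],
    [-0.002,0,0.0075]
  ],
  "dr": [
    [-1.3,0,-0.3],
    [0,0,0],
    [0,0,0],
    [0,0,0],
    [0,0,0]
  ],
  "grip": [0.05,0.05,0.05,0.05,0.05]
}}

```text
t: 4.97
tool_pos: [0.5487, 0.0925, 0.1455]
tool_rot: [-1.216, 1.204, -1.217]
contact_force: [-1.2, -8.5, 2.5]
opening: 0.0133
```

```bash
python3 -c "
from h import *
circ(.550,.0643,20)"
```

```text
t 4.97 pos [0.5487 0.0925 0.1455] psi -0.0 F [-1.2 -8.5  2.5] T [-1.28  0.36  0.02] op 0.0133 q [ 0.04 -0.03  1.86 -0.01  1.3   0.04]
phi 92.5 r 0.0283
delta_pos [[-0.0004, 0.0005, 0.0103], [0.0048, 0.0, 0.0092], [0.0077, 0.0, 0.007], [0.0096, 0.0, 0.004], [0.0104, 0.0, 0.0005]] 
dr [[-0.0, -0.0, 0.6], [0.0, 0.0, 0.0], [0.0, 0.0, 0.0], [0.0, 0.0, 0.0], [0.0, 0.0, 0.0]]
```

Call:
{"method": "servo_tool", "body": {
  "delta_pos": [
    [0,0.0005,0.0105],
    [0.005,0,0.009],
    [0.0075,0,0.007],
    [0.0095,0,0.004],
    [0.0105,0,0.0005]
  ],
  "dr": [
    [0,0,0.6],
    [0,0,0],
    [0,0,0],
    [0,0,0],
    [0,0,0]
  ],
  "grip": [0.05,0.05,0.05,0.05,0.05]
}}

```text
t: 5.6
tool_pos: [0.5795, 0.0601, 0.1456]
tool_rot: [-1.218, 1.213, -1.204]
contact_force: [-3.0, 2.1, 2.1]
opening: 0.0128
```

```bash
python3 -c "
from h import *
circ(.550,.0635,20)"
```

```text
t 5.6 pos [0.5795 0.0601 0.1456] psi 0.1 F [-3.   2.1  2.1] T [ 0.47  0.42 -0.  ] op 0.0128 q [-0.02  0.04  1.8  -0.    1.31 -0.03]
phi -6.6 r 0.0297
delta_pos [[0.01, 0.0006, -0.0027], [0.0084, 0.0, -0.0062], [0.0057, 0.0, -0.0087], [0.0024, 0.0, -0.0101], [-0.0012, 0.0, -0.0103]] 
dr [[0.5, 0.1, 0.1], [0.0, 0.0, 0.0], [0.0, 0.0, 0.0], [0.0, 0.0, 0.0], [0.0, 0.0, 0.0]]
```

Call:
{"method": "servo_tool", "body": {
  "delta_pos": [
    [0.01,0.0005,-0.0025],
    [0.0085,0,-0.006],
    [0.0055,0,-0.0085],
    [0.0025,0,-0.01],
    [-0.001,0,-0.0105]
  ],
  "dr": [
    [0.5,0,0],
    [0,0,0],
    [0,0,0],
    [0,0,0],
    [0,0,0]
  ],
  "grip": [0.05,0.05,0.05,0.05,0.05]
}}

```text
t: 6.22
tool_pos: [0.5417, 0.0329, 0.1456]
tool_rot: [-1.204, 1.204, -1.211]
contact_force: [2.2, 2.9, 0.3]
opening: 0.0128
```

```bash
python3 -c "
from h import *
circ(.550,.0635,20)"
```

```text
t 6.22 pos [0.5417 0.0329 0.1456] psi 0.1 F [2.2 2.9 0.3] T [ 0.61 -0.4  -0.02] op 0.0128 q [-0.08 -0.06  1.9   0.    1.3  -0.08]
phi -105.1 r 0.0317
delta_pos [[-0.0061, 0.0005, -0.009], [-0.0074, 0.0, -0.0074], [-0.0094, 0.0, -0.0044], [-0.0104, 0.0, -0.0009], [-0.0101, 0.0, 0.0027]] 
dr [[-0.4, 0.1, -0.0], [0.0, 0.0, 0.0], [0.0, 0.0, 0.0], [0.0, 0.0, 0.0], [0.0, 0.0, 0.0]]
```

Call:
{"method": "servo_tool", "body": {
  "delta_pos": [
    [-0.006,0.0005,-0.009],
    [-0.0075,0,-0.0075],
    [-0.0095,0,-0.0045],
    [-0.0105,0,-0.001],
    [-0.01,0,0.0025]
  ],
  "dr": [
    [-0.4,0,0],
    [0,0,0],
    [0,0,0],
    [0,0,0],
    [0,0,0]
  ],
  "grip": [0.05,0.05,0.05,0.05,0.05]
}}

```text
t: 6.85
tool_pos: [0.5226, 0.0768, 0.1456]
tool_rot: [-1.208, 1.199, -1.217]
contact_force: [9.2, -7.7, -3.7]
opening: 0.013
```

```bash
python3 -c "
from h import *
circ(.550,.0635,8)"
```

```text
t 6.85 pos [0.5226 0.0768 0.1456] psi 0.1 F [ 9.2 -7.7 -3.7] T [-1.21 -1.38 -0.07] op 0.013 q [ 0.01 -0.1   1.94 -0.01  1.3   0.01]
phi 154.1 r 0.0305
delta_pos [[-0.0034, 0.0006, 0.0025], [-0.0033, 0.0, 0.0026], [-0.0029, 0.0, 0.003], [-0.0025, 0.0, 0.0034], [-0.002, 0.0, 0.0037]] 
dr [[-0.5, 0.1, 0.3], [0.0, 0.0, 0.0], [0.0, 0.0, 0.0], [0.0, 0.0, 0.0], [0.0, 0.0, 0.0]]
```

Call:
{"method": "servo_tool", "body": {
  "delta_pos": [
    [-0.0035,0.0005,0.0025],
    [-0.0035,0,0.0025]
  ],
  "dr": [
    [-0.5,0,0.3],
    [0,0,0]
  ],
  "grip": [0.05,0.05]
}}

```text
t: 7.1
tool_pos: [0.5252, 0.0803, 0.1454]
tool_rot: [-1.23, 1.206, -1.213]
contact_force: [-11.8, -20.9, 10.8]
opening: 0.0135
```

```bash
python3 -c "
from h import *
circ(.550,.0635,8)"
```

```text
t 7.1 pos [0.5252 0.0803 0.1454] psi 0.2 F [-11.8 -20.9  10.8] T [-3.28  1.81  0.05] op 0.0135 q [ 0.02 -0.08  1.92 -0.02  1.32  0.02]
phi 145.8 r 0.0299
delta_pos [[-0.0033, 0.0004, 0.0026], [-0.0029, 0.0, 0.003], [-0.0025, 0.0, 0.0034], [-0.002, 0.0, 0.0037], [-0.0014, 0.0, 0.0039]] 
dr [[0.6, 0.2, 0.9], [0.0, 0.0, 0.0], [0.0, 0.0, 0.0], [0.0, 0.0, 0.0], [0.0, 0.0, 0.0]]
```

Call:
{"method": "servo_tool", "body": {
  "delta_pos": [
    [-0.003,0.0005,0.002],
    [-0.001,0,0.001]
  ],
  "dr": [
    [0.6,0,0.9],
    [0,0,0]
  ],
  "grip": [0.05,0.05]
}}

```text
t: 7.35
tool_pos: [0.5249, 0.0796, 0.1456]
tool_rot: [-1.231, 1.206, -1.211]
contact_force: [-1.1, -6.3, 3.1]
opening: 0.0129
```

```bash
python3 -c "
from h import *
circ(.550,.0635,8)"
```

```text
t 7.35 pos [0.5249 0.0796 0.1456] psi 0.3 F [-1.1 -6.3  3.1] T [-0.76  0.14  0.03] op 0.0129 q [ 0.02 -0.08  1.92 -0.02  1.32  0.02]
phi 147.3 r 0.0298
delta_pos [[-0.0034, 0.0005, 0.0024], [-0.003, 0.0, 0.0029], [-0.0025, 0.0, 0.0033], [-0.002, 0.0, 0.0037], [-0.0015, 0.0, 0.0039]] 
dr [[0.6, 0.3, 0.9], [0.0, 0.0, 0.0], [0.0, 0.0, 0.0], [0.0, 0.0, 0.0], [0.0, 0.0, 0.0]]
```

Call:
{"method": "servo_tool", "body": {
  "delta_pos": [
    [-0.004,0,0.003],
    [-0.004,0,0.003],
    [-0.004,0,0.003]
  ],
  "dr": [
    [0.6,0,0.9],
    [0,0,0],
    [0,0,0]
  ],
  "grip": [0.05,0.05,0.05]
}}

```text
t: 7.72
tool_pos: [0.5255, 0.0804, 0.1455]
tool_rot: [-1.259, 1.209, -1.214]
contact_force: [-12.1, -19.0, 10.9]
opening: 0.0131
```

```bash
python3 -c "
from h import *
circ(.550,.0635,8)
s=ctrl.get_image('scene')
a=cv2.resize(s[150:270,290:440],None,fx=5,fy=5,interpolation=cv2.INTER_CUBIC)
cv2.imwrite('pics/a3.png',a[:,:,::-1])"
```

```text
t 7.72 pos [0.5255 0.0804 0.1455] psi 0.4 F [-12.1 -19.   10.9] T [-2.76  1.59  0.02] op 0.0131 q [ 0.03 -0.07  1.9  -0.03  1.33  0.03]
phi 145.4 r 0.0298
delta_pos [[-0.0034, 0.0003, 0.0025], [-0.0029, 0.0, 0.003], [-0.0024, 0.0, 0.0034], [-0.0019, 0.0, 0.0037], [-0.0014, 0.0, 0.0039]] 
dr [[1.7, 0.4, 1.9], [0.0, 0.0, 0.0], [0.0, 0.0, 0.0], [0.0, 0.0, 0.0], [0.0, 0.0, 0.0]]
```

View pics/a3.png

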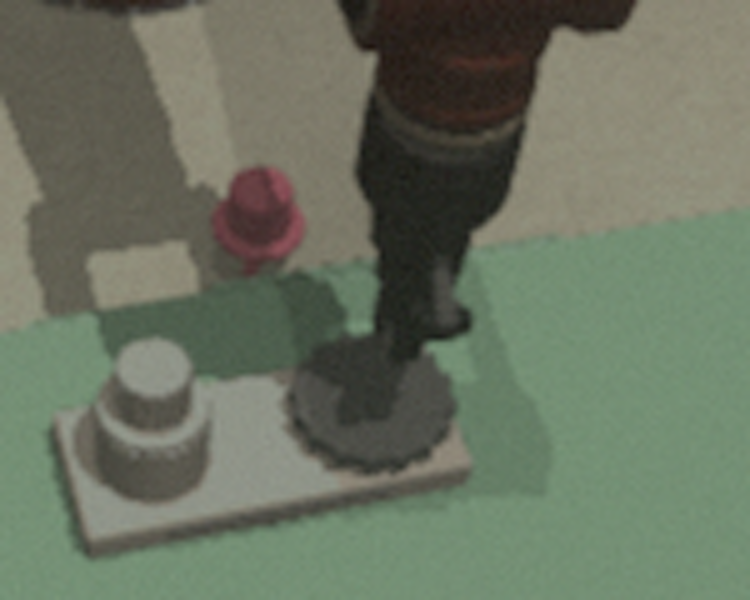

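The wheel is against its hard stop: it no longer advances while about 22 N opposes the motion, at ~387° of total travel. I'll release and lift.

Call:
{"method": "servo_tool", "body": {
  "delta_pos": [
    [0,0,0],
    [0,0,0],
    [0,0,0],
    [0,0,0]
  ],
  "dr": [
    [0,0,0],
    [0,0,0],
    [0,0,0],
    [0,0,0]
  ],
  "grip": [0.5,0.7,1,1]
}}

```text
t: 8.28
tool_pos: [0.5232, 0.0828, 0.1437]
tool_rot: [-1.264, 1.214, -1.208]
contact_force: [0.2, -0.0, -0.2]
opening: 0.0838
```

Call:
{"method": "servo_tool", "body": {
  "delta_pos": [
    [0,-0.03,0],
    [0,-0.04,0],
    [0,-0.03,0]
  ],
  "dr": [
    [0,0,0],
    [0,0,0],
    [0,0,0]
  ],
  "grip": [1,1,1]
}}

```text
t: 8.65
tool_pos: [0.5246, 0.0868, 0.2419]
tool_rot: [-1.27, 1.22, -1.203]
contact_force: [-0.0, 0.7, -0.8]
opening: 0.0854
```

```bash
python3 -c "
from h import *
st();line((.561,-.055,.235),0,4)
"
```

```text
t 8.65 pos [0.5246 0.0868 0.2419] psi 0.6 F [-0.   0.7 -0.8] T [ 0.03 -0.02  0.02] op 0.0854 q [ 0.04 -0.14  1.8  -0.03  1.52  0.03]
delta_pos [[0.0355, 0.0024, 0.0088], [0.0355, 0.0017, 0.0088], [0.0355, 0.0017, 0.0089], [0.0355, 0.0017, 0.009]] 
dr [[2.6, 0.2, 1.8], [0.0, 0.1, 0.0], [0.0, 0.1, 0.0], [0.0, 0.1, 0.0]]
```

Call:
{"method": "servo_tool", "body": {
  "delta_pos": [
    [0.0355,0.002,0.009],
    [0.0355,0.002,0.009],
    [0.0355,0.002,0.009],
    [0.034,0.002,0.009],
    [0,0,0]
  ],
  "dr": [
    [2.6,0.2,1.8],
    [0,0,0],
    [0,0,0],
    [0,0,0],
    [0,0,0]
  ],
  "grip": [1,1,1,1,1]
}}

```text
t: 9.28
tool_pos: [0.5652, -0.0555, 0.2395]
tool_rot: [-1.204, 1.195, -1.205]
contact_force: [-0.2, 1.0, 0.5]
opening: 0.0858
```

```bash
python3 -c "
from h import *
st();line((.561,-.056,.167),0,3)
s=ctrl.get_image('scene')
a=cv2.resize(s[150:270,270:420],None,fx=5,fy=5,interpolation=cv2.INTER_CUBIC)
cv2.imwrite('pics/a4.png',a[:,:,::-1])"
```

```text
t 9.28 pos [ 0.5652 -0.0555  0.2395] psi 0.6 F [-0.2  1.   0.5] T [-0.   -0.06  0.03] op 0.0858 q [-0.23 -0.09  1.76  0.01  1.46 -0.24]
delta_pos [[0.0002, 0.0242, -0.0017], [0.0002, 0.0242, -0.0014], [0.0002, 0.0242, -0.0014]] 
dr [[-0.6, 0.2, -0.1], [0.0, 0.2, 0.0], [0.0, 0.2, 0.0]]
```

View pics/a4.png

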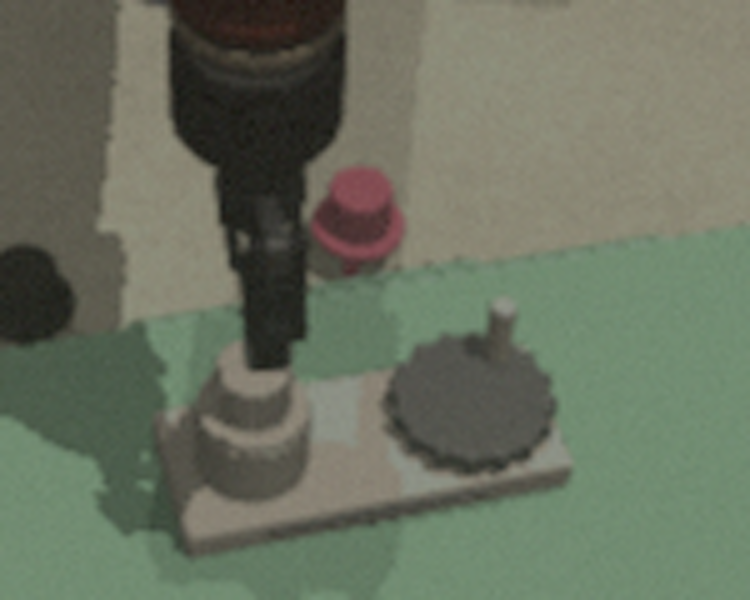

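The picture shows the wheel staying put, with the peg top at about (370.6,211), and the jaws above the cap. Descending to the knob.

Call:
{"method": "servo_tool", "body": {
  "delta_pos": [
    [0,0.024,-0.002],
    [0,0.024,-0.001],
    [0,0.022,-0.001],
    [0,0,0],
    [0,0,0]
  ],
  "dr": [
    [-0.6,0.6,-0.1],
    [0,0,0],
    [0,0,0],
    [0,0,0],
    [0,0,0]
  ],
  "grip": [1,1,1,0.9,0.7]
}}

```text
t: 9.95
tool_pos: [0.5585, -0.049, 0.1623]
tool_rot: [-1.214, 1.211, -1.2]
contact_force: [0.7, 0.6, 0.6]
opening: 0.0603
```

```bash
python3 -c "
from h import *
st();line((.561,-.056,.167),0,1)"
```

```text
t 9.95 pos [ 0.5585 -0.049   0.1623] psi 0.3 F [0.7 0.6 0.6] T [ 0.02  0.03 -0.08] op 0.0603 q [-0.22 -0.03  1.84  0.    1.34 -0.23]
delta_pos [[0.007, -0.0048, 0.0025]] 
dr [[0.3, 0.3, -0.2]]
```

Call:
{"method": "servo_tool", "body": {
  "delta_pos": [
    [0.007,-0.004,0.0025],
    [0,0,0]
  ],
  "dr": [
    [0.3,0.3,-0.2],
    [0,0,0]
  ],
  "grip": [0.7,0.65]
}}

```text
t: 10.2
tool_pos: [0.562, -0.0563, 0.1681]
tool_rot: [-1.209, 1.207, -1.211]
contact_force: [-0.6, 0.8, 0.8]
opening: 0.0552
```

```bash
python3 -c "
from h import *
st();line((.561,-.056,.167),0,1)"
```

```text
t 10.2 pos [ 0.562  -0.0563  0.1681] psi 0.0 F [-0.6  0.8  0.8] T [-0.06 -0.04  0.04] op 0.0552 q [-0.23 -0.03  1.83 -0.    1.34 -0.23]
delta_pos [[-0.0003, 0.0011, -0.001]] 
dr [[-0.1, 0.0, 0.1]]
```

Call:
{"method": "servo_tool", "body": {
  "delta_pos": [
    [0,0.001,-0.001],
    [0,0,0],
    [0,0,0],
    [0,0,0]
  ],
  "dr": [
    [0,0,0],
    [0,0,0],
    [0,0,0],
    [0,0,0]
  ],
  "grip": [0.4,0.3,0.3,0.3],
  "grip_force": 50
}}

```text
t: 10.7
tool_pos: [0.5619, -0.0567, 0.1685]
tool_rot: [-1.206, 1.205, -1.213]
contact_force: [1.7, 0.2, 0.3]
opening: 0.0363
```

```bash
python3 -c "
from h import *
st();line((.561,-.056,.167),0,1)"
```

```text
t 10.7 pos [ 0.5619 -0.0567  0.1685] psi -0.0 F [1.7 0.2 0.3] T [-0.   -0.12  0.02] op 0.0363 q [-0.23 -0.03  1.83 -0.    1.34 -0.23]
delta_pos [[-0.0007, 0.0015, -0.0009]] 
dr [[-0.3, -0.0, 0.1]]
```

Call:
{"method": "servo_tool", "body": {
  "delta_pos": [
    [0,0,0],
    [0,0,0],
    [0,0,0]
  ],
  "dr": [
    [0,-6,0],
    [0,-6,0],
    [0,-4,0]
  ],
  "grip": [0.3,0.3,0.3]
}}

```text
t: 11.08
tool_pos: [0.5628, -0.0567, 0.1686]
tool_rot: [-1.328, 0.988, -1.001]
contact_force: [2.3, -0.7, 0.4]
opening: 0.0363
```

```bash
python3 -c "
from h import *
st()"
```

```text
t 11.07 pos [ 0.5628 -0.0567  0.1686] psi 16.5 F [ 2.3 -0.7  0.4] T [-0.26 -0.35 -0.32] op 0.0363 q [-0.23 -0.03  1.83 -0.    1.34 -0.52]
```

Call:
{"method": "servo_tool", "body": {
  "delta_pos": [
    [0,0,-0.001],
    [0,0,0]
  ],
  "dr": [
    [0,-4,0],
    [0,-4,0]
  ],
  "grip": [0.3,0.3]
}}

```text
t: 11.32
tool_pos: [0.563, -0.0568, 0.169]
tool_rot: [-1.376, 0.88, -0.897]
contact_force: [-1.7, 1.5, 2.8]
opening: 0.0368
```

```bash
python3 -c "
from h import *
st()"
```

```text
t 11.32 pos [ 0.563  -0.0568  0.169 ] psi 24.5 F [-1.7  1.5  2.8] T [ 0.05  0.27 -0.73] op 0.0368 q [-0.23 -0.04  1.83  0.    1.33 -0.66]
```

Call:
{"method": "servo_tool", "body": {
  "delta_pos": [
    [0,0,0],
    [0,0,0]
  ],
  "dr": [
    [0,-3,0],
    [0,0,0]
  ],
  "grip": [0.3,0.3]
}}

```text
t: 11.58
tool_pos: [0.5635, -0.0571, 0.1693]
tool_rot: [-1.393, 0.839, -0.859]
contact_force: [0.4, 0.9, -0.1]
opening: 0.0365
```

```bash
python3 -c "
from h import *
st()"
```

```text
t 11.57 pos [ 0.5635 -0.0571  0.1693] psi 27.4 F [ 0.4  0.9 -0.1] T [-0.12 -0.05 -0.24] op 0.0365 q [-0.23 -0.04  1.83  0.    1.33 -0.71]
```

Call:
{"method": "servo_tool", "body": {
  "delta_pos": [
    [0,0.001,-0.001],
    [0,0,0]
  ],
  "dr": [
    [0,6,0],
    [0,6,0]
  ],
  "grip": [0.3,0.3]
}}

```text
t: 11.82
tool_pos: [0.5627, -0.0576, 0.1688]
tool_rot: [-1.315, 1.004, -1.023]
contact_force: [-1.2, -0.9, 1.2]
opening: 0.0365
```

```bash
python3 -c "
from h import *
st()"
```

```text
t 11.82 pos [ 0.5627 -0.0576  0.1688] psi 15.0 F [-1.2 -0.9  1.2] T [-0.02  0.11 -0.03] op 0.0365 q [-0.23 -0.04  1.83  0.    1.33 -0.5 ]
```

Call:
{"method": "servo_tool", "body": {
  "delta_pos": [
    [0,0,0],
    [0,0,0]
  ],
  "dr": [
    [0,6,0],
    [0,6,0]
  ],
  "grip": [0.3,0.3]
}}

```text
t: 12.08
tool_pos: [0.5621, -0.0577, 0.1687]
tool_rot: [-1.223, 1.167, -1.183]
contact_force: [0.8, -0.2, 0.3]
opening: 0.0365
```

```bash
python3 -c "
from h import *
st()"
```

```text
t 12.07 pos [ 0.5621 -0.0577  0.1687] psi 2.6 F [ 0.8 -0.2  0.3] T [-0.01  0.06  0.01] op 0.0365 q [-0.23 -0.04  1.83  0.    1.33 -0.28]
```

Anticlockwise met a stop (torque up to 0.73 N m), while clockwise turns with about 0.03 N m. So it has a left-hand thread, and I'll continue clockwise.

Call:
{"method": "servo_tool", "body": {
  "delta_pos": [
    [0,0,0],
    [0,0,0],
    [0,0,0],
    [0,0,0]
  ],
  "dr": [
    [0,9,0],
    [0,9,0],
    [0,9,0],
    [0,9,0]
  ],
  "grip": [0.3,0.3,0.3,0.3]
}}

```text
t: 12.58
tool_pos: [0.5604, -0.0573, 0.1684]
tool_rot: [-0.853, 1.636, -1.642]
contact_force: [-0.3, 0.6, 2.2]
opening: 0.0365
```

```bash
python3 -c "
from h import *
st()"
```

```text
t 12.57 pos [ 0.5604 -0.0573  0.1684] psi -34.8 F [-0.3  0.6  2.2] T [0.22 0.12 0.02] op 0.0365 q [-0.23 -0.04  1.83  0.    1.34  0.37]
```

Call:
{"method": "servo_tool", "body": {
  "delta_pos": [
    [0,0,0],
    [0,0,0]
  ],
  "dr": [
    [0,6,0],
    [0,6,0]
  ],
  "grip": [0.3,0.3]
}}

```text
t: 12.82
tool_pos: [0.5599, -0.0566, 0.1684]
tool_rot: [-0.695, 1.783, -1.785]
contact_force: [-0.2, 1.0, 1.1]
opening: 0.0365
```

```bash
python3 -c "
from h import *
st()"
```

```text
t 12.82 pos [ 0.5599 -0.0566  0.1684] psi -47.2 F [-0.2  1.   1.1] T [ 0.14 -0.06 -0.01] op 0.0365 q [-0.23 -0.04  1.83  0.    1.34  0.59]
```

Call:
{"method": "servo_tool", "body": {
  "delta_pos": [
    [0,0,0],
    [0,0,0]
  ],
  "dr": [
    [0,5,0],
    [0,5,0]
  ],
  "grip": [0.3,0.3]
}}

```text
t: 13.08
tool_pos: [0.5597, -0.056, 0.1685]
tool_rot: [-0.548, 1.901, -1.899]
contact_force: [-0.1, 1.6, 0.8]
opening: 0.0365
```

```bash
python3 -c "
from h import *
st()"
```

```text
t 13.07 pos [ 0.5597 -0.056   0.1685] psi -57.6 F [-0.1  1.6  0.8] T [ 0.11 -0.09 -0.01] op 0.0365 q [-0.23 -0.04  1.84  0.    1.34  0.77]
```

Call:
{"method": "servo_tool", "body": {
  "delta_pos": [
    [0,0,0]
  ],
  "dr": [
    [0,4,0]
  ],
  "grip": [0.3]
}}

```text
t: 13.2
tool_pos: [0.5597, -0.0558, 0.1685]
tool_rot: [-0.486, 1.944, -1.942]
contact_force: [0.4, -0.1, 0.7]
opening: 0.0365
```

```bash
python3 -c "
from h import *
st()"
```

```text
t 13.2 pos [ 0.5597 -0.0558  0.1685] psi -61.7 F [ 0.4 -0.1  0.7] T [ 0.09 -0.16  1.29] op 0.0365 q [-0.23 -0.04  1.84  0.    1.34  0.84]
```

The loosening stop is met (1.29 N m). I'll back off slightly and lift gently.

Call:
{"method": "servo_tool", "body": {
  "delta_pos": [
    [0,0,0],
    [0,-0.002,0]
  ],
  "dr": [
    [0,-3,0],
    [0,0,0]
  ],
  "grip": [0.3,0.3]
}}

```text
t: 13.45
tool_pos: [0.5596, -0.0558, 0.1699]
tool_rot: [-0.532, 1.911, -1.911]
contact_force: [1.6, 0.1, -3.9]
opening: 0.0368
```

```bash
python3 -c "
from h import *
st()"
```

```text
t 13.45 pos [ 0.5596 -0.0558  0.1699] psi -58.7 F [ 1.6  0.1 -3.9] T [-0.14 -0.37  0.06] op 0.0368 q [-0.23 -0.04  1.83  0.    1.34  0.79]
```

Call:
{"method": "servo_tool", "body": {
  "delta_pos": [
    [0,-0.004,0],
    [0,-0.004,0]
  ],
  "dr": [
    [0,0,0],
    [0,0,0]
  ],
  "grip": [0.3,0.3]
}}

```text
t: 13.7
tool_pos: [0.5594, -0.0556, 0.1774]
tool_rot: [-0.531, 1.914, -1.911]
contact_force: [2.0, 0.6, -2.1]
opening: 0.0365
```

```bash
python3 -c "
from h import *
st()
o=ctrl.get_obs();print(R.from_rotvec(o['tool_rot']).as_matrix().round(3))"
```

```text
t 13.7 pos [ 0.5594 -0.0556  0.1774] psi -58.8 F [ 2.   0.6 -2.1] T [ 0.14 -0.33  0.04] op 0.0365 q [-0.23 -0.05  1.83  0.    1.36  0.79]
[[-0.855  0.003  0.519]
 [-0.519  0.002 -0.855]
 [-0.004 -1.    -0.   ]]
```

Call:
{"method": "servo_tool", "body": {
  "delta_pos": [
    [0,-0.01,0],
    [0,-0.012,0],
    [0,-0.015,0],
    [0,-0.015,0],
    [0,-0.015,0]
  ],
  "dr": [
    [0,0,0],
    [0,0,0],
    [0,0,0],
    [0,0,0],
    [0,0,0]
  ],
  "grip": [0.3,0.3,0.3,0.3,0.3]
}}

```text
t: 14.32
tool_pos: [0.5584, -0.0557, 0.2498]
tool_rot: [-0.533, 1.915, -1.911]
contact_force: [0.5, 0.3, -1.0]
opening: 0.0363
```

```bash
python3 -c "
from h import *
st();line((.560,-.056,.269),-58.7,2)"
```

```text
t 14.32 pos [ 0.5584 -0.0557  0.2498] psi -58.8 F [ 0.5  0.3 -1. ] T [0.02 0.05 0.08] op 0.0363 q [-0.23 -0.1   1.76  0.    1.49  0.79]
delta_pos [[-0.0006, -0.0096, 0.0005], [-0.0006, -0.0096, 0.0006]] 
dr [[0.1, -0.0, -0.1], [0.0, -0.0, 0.0]]
```

Call:
{"method": "servo_tool", "body": {
  "delta_pos": [
    [0,-0.01,0.0005],
    [0,-0.006,0],
    [0,0,0],
    [0,0,0],
    [0,0,0]
  ],
  "dr": [
    [0,0,0],
    [0,0,0],
    [0,0,0],
    [0,0,0],
    [0,0,0]
  ],
  "grip": [0.3,0.3,0.3,0.3,0.3]
}}

```text
t: 14.95
tool_pos: [0.5588, -0.0562, 0.2678]
tool_rot: [-0.532, 1.915, -1.912]
contact_force: [-0.6, 1.6, -0.2]
opening: 0.0363
```

```bash
python3 -c "
from h import *
st();print(abs(ctrl.get_obs()['dq']).max())
s=ctrl.get_image('scene');cv2.imwrite('pics/e1.png',cv2.resize(s[120:300,220:460],None,fx=3.3,fy=3.3,interpolation=cv2.INTER_CUBIC)[:,:,::-1])
s=ctrl.get_image('top');cv2.imwrite('pics/e2.png',s[:,:,::-1])"
```

```text
t 14.95 pos [ 0.5588 -0.0562  0.2678] psi -58.8 F [-0.6  1.6 -0.2] T [ 0.01 -0.03 -0.03] op 0.0363 q [-0.23 -0.11  1.74  0.    1.52  0.79]
0.005882208638364528
```

View pics/e1.png

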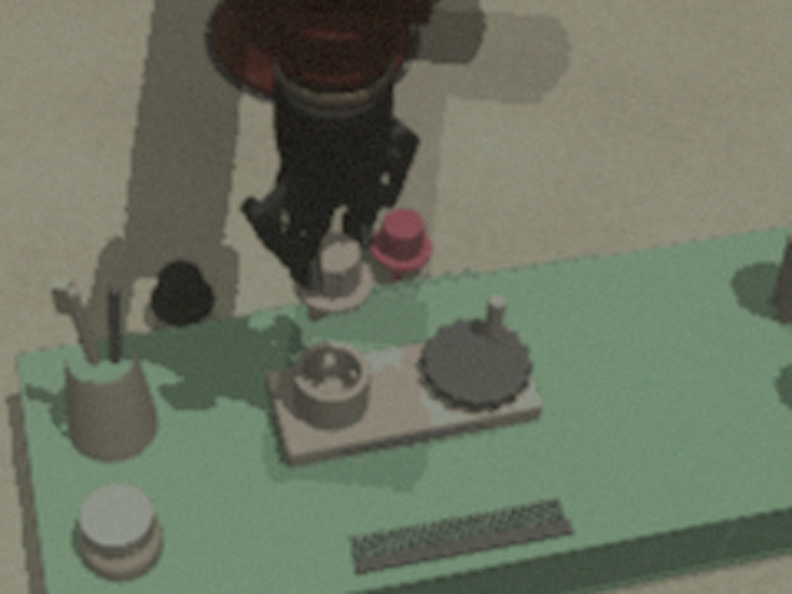

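View pics/e2.png

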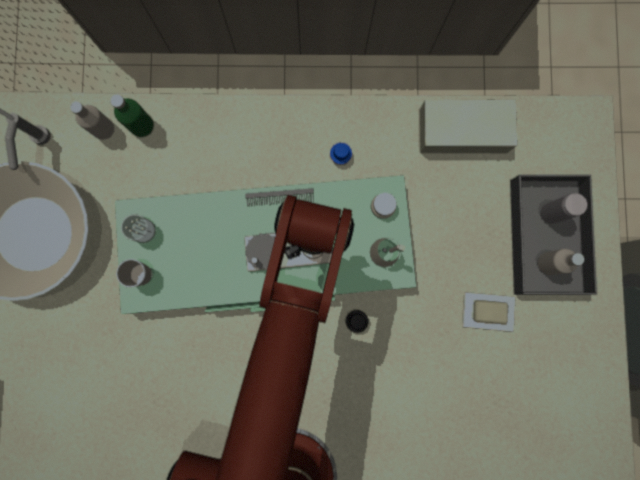

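The cap is in the gripper at about scene (322,202), upright, with the tub open below it at (321,234). The wheel's peg is at its stop position (370,212) and nothing around has moved. Handing in.

```bash
python3 -c "
from h import *
print(ctrl.finish_job());st()"
```

```text
the job is handed in; nothing more can be done
None
the job is handed in; nothing more can be done
```

The rinse is done and the job is handed in at about 15 s of the 61 s allowed.

- **Wheel:** I held the crank peg and led it clockwise about 386° until it would not move further. Pushing on, it held still against about 22 N. After I let go, the camera showed the peg still at that position.
- **Cap:** I tried anticlockwise first. It met a stop, with torque up to about 0.7 N m, and the grip slipped a little on the knob. Clockwise then turned freely at about 0.03 N m up to the loosening stop, where it reached 1.3 N m. So the thread is left-handed. I backed off 3° and lifted it straight up with less than 4 N of resistance.
- **Final state:** The gripper opening was steady at 36 mm, and the arm was still with the tool pointing straight down. The cap is upright, about 99 mm above where it sat. The pictures show the tub open below it and the objects around it where they were.
- **Check not made:** I could not read the wheel's angle directly. That it is at the stop rests on the force felt, the position it held and the picture.

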